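# Reset a casement vent stay from its slot to its middle hole

## Robot

A 6-joint arm with a two-finger parallel gripper is mounted at the origin on a cart in front of the work surface, level with it; the furniture and walls round the work are solid. World frame = base frame: x ahead of the robot, y to its left, z up, the work surface at z = 0. Lengths are in m, angles in rad, forces in N, time in s.
With the tool pointing down it reaches from about 0.3 to 0.75 m from the base axis. Payload 8.5 kg.
Tool frame: the origin (TCP) lies between the finger pads; the fingertips stand 19 mm ahead of it and the grasp point (between the pads) is the TCP; z points along the fingers, y is the line along which they close (so a half turn about z gives the same grasp; the last joint's range is limited). The gripper opens to 85 mm and grips with 20 to 120 N. Pads are 22 mm wide; open, the fingers measure 114 mm over their backs; the gripper's body (76 mm by 85 mm) begins 54 mm behind the grasp point. The pads swing forward as they close: fully open they stand 13 mm farther back than shut.
Start: joints at [0.906, 0.381, 1.297, -0, 1.464, -0.215], TCP at [0.239, 0.495, 0.25] pointing down, gripper open.
Joint ranges: [-3.11, 3.11], [-0.89, 2.33], [0.22, 2.48], [-1.42, 4.56], [0.17, 2.85], [-2.88, 2.88]. Speed limits (rad/s): [2.39, 2.39, 3.14, 3.14, 3.14, 3.14].

## Interface

Orientations are given as a unit quaternion [w, x, y, z].
In Python, from station import bot gives the robot as it stands.
- The arm moves only by the tool arm_command, never from a script. Its argument "rows" is a list of rows, each a list of 5 numbers: the opening, from 0 (shut) to 1 (fully open), then the shift along the tool's x, y, z as a fraction of full scale, then the turn about the tool's z as a fraction of full scale. A call has exactly 10 rows; each row is the pose to reach, as a shift and turn from the pose commanded when the call began, along the tool's axes at that moment; what a row does not reach only later rows make up. Full scale, the value 1, is 300 mm for a shift and 90 degrees for a turn. A row lasts 1/12 s, in which the tool goes at most 41.7 mm and 7.16 degrees, less where a joint would pass 70% of its speed; a pose out of reach is approached as far as the arm can. A call with a number of a shift or a turn outside -1 to 1 is refused whole. A call with a gripper value outside its range is refused whole. The fingers move at their own pace and stop on an object; "squeeze" is the grip in N (left out, the last holds). Time passes only in rows, so rows that repeat a pose let the fingers close, or fill a call up. It gives the time, the measured TCP pose, the force, the opening and the grip force at its end, in the units of the state.
- bot.get_state(): the state, without advancing time (a new reading comes with each control period).
- bot.camera(name): name is "scene" or "side" or "wrist"; returns the picture (480x640x3 uint8, red, green, blue); there is no depth.
- bot.calibration(name): a dict with "mtx" (3x3 intrinsics, pixels), "dist_coeffs" ([k1, k2, p1, p2, k3] as OpenCV has them; the pictures are not rectified), "xyz" and "attitude" of the camera in the world. Camera axes: x right, y up, looking along -z (the intrinsics and any distortion apply to the point x, -y, -z); pixel columns grow to the right and rows downward; lengths in m; the calibration is good to about 2 mm. A picture is of the moment at which its call begins: read the wrist's pose just before it. calibration takes no time and is no camera call; for the wrist camera it gives the pose at the moment of the call.
- bot.hand_in(): hands the job in; it is judged then, once.
Trained networks look in the newest picture that a camera, given by its name, has taken for a name from the list of things; names that differ only in an ending like _2 or _b are one class to them, and where a whole thing is asked for, a point or a joint stands for the part that bears it (a point fixed in the world has none). Each returns a list of dicts, best first, with "score" (0 to 1); they miss things now and then, are a little off and sometimes report something else, mostly with a low value. They report only what shows in the picture. A call takes as long as a camera call.
- bot.boxes_of(camera, name): "at" ([column, row] in pixels, amid what is visible of it).
- bot.cut_out(camera, name): "pixels" (480x640 bool, what is visible of it) and "at" ([column, row] in pixels, amid what is visible of it).
The state is a dict: "time": time; "q": joint angles; "joint_velocities": joint speeds; "joint_efforts": joint torques, N m; "eef_pos": TCP position; "orientation": TCP orientation; "force": force on the tool from outside, world axes, zero at the start; "ft_torque": the same for the moment, N m; "width": finger opening in m; "grasp_force": force on a finger pad.
Only numpy, scipy, OpenCV 4.12 (cv2) and the standard library are available. Lean on these libraries where they do the work, as an engineer would, in place of code of your own. Each camera call takes 0.05 s, during which the arm holds its last target. There are 200 camera calls.

## Task

Open the little casement vent on the bench a step wider: take its steel stay by the ball end, lift it off the pin on the sill, push the sash further open, and drop the middle of the stay's three openings over the pin until the bar lies flat on the sill plate, then let go. The pin may be screwed down anywhere along its slotted plate, so feel for it gently and never force or lean hard on the stay against the pin. Leave the small things lying round the vent where they are.

Things in the scene. Friction and masses are not known exactly. Their poses are not given: they have to be found in the camera images.
- vent: Fixed casement vent: plywood base (x -60..100, y -55..145 mm), pine sill block (top 43 mm high, front edge x = -35) and frame 164 mm high (front face x = 38). Origin on the worktop under the middle of the pin plate. x points across the sill and out through the frame (the way the sash opens), y along the sill towards the hinge, z up. The stay's ball end sticks out over the front (-x) edge.
- plate_mid (a point): Middle of the top face of the steel pin plate on the sill (60 x 26 mm, top 45.5 mm above the worktop); axes as vent. A steel pin, 8 mm thick, bevelled tip, stands 11 mm above the plate. Its centre lies on the plate's x line (y = 0), screwed fast anywhere within 12 mm of this point towards +x or -x: the exact place is not reported and must be found by feel or sight.
- sash_hinge (a point): The upright hinge axis of the sash, at x = 71.8, y = 109 mm from vent's origin (this point is 43 mm above the worktop). Axes as vent.
- sash (a joint): Opening angle of the glazed aluminium sash, rad; 0 shut (sash along -y from the hinge), grows as it swings out to +x (counter-clockwise from above), at most 1.2. Light friction (0.12 N m) keeps it where it is put. About 0.11 with the pin in the slot, 0.38 to 0.65 with the pin in the middle hole, 0.75 to 1.03 in the end hole.
- stay_pivot (a point): Where the stay is pivoted on a bracket of the sash, 48 mm above the worktop; in the shut sash's position it lies 18 mm towards -x and 110 mm towards -y from the hinge axis, and it swings with the sash.
- swivel (a joint): Sideways turn of the stay on the sash, rad, free: seen from above, the stay runs from the pivot along -x of the vent turned counter-clockwise by (sash + swivel).
- stay (a joint): Lift angle of the stay about the level axis at its pivot, rad; 0 when the bar lies flat on the pin plate (it cannot go lower), growing as the ball end is raised, at most 1.0. It falls by its own weight (160 g). Standing on top of the pin the bar reads about 0.07 to 0.13.
- middle_hole (a point): Centre of the stay's middle opening, the target: round, 11 mm, through the flat steel bar (24 mm wide, 5 thick), 110 mm along the bar from the pivot. x axis along the bar towards the pivot. Nearer the pivot, centred 66 mm from it, is a 37 x 11 mm slot, where the pin stands at the start; nearer the ball, 148 mm from the pivot, is an 11 mm end hole, not to be used. The bar ends at 162 mm.
- ball (a point): Centre of the steel ball, 24 mm across, at the stay's end: 190 mm along the bar from the pivot, 22 mm above the bar's mid-thickness (70 mm above the worktop when flat), on an 8 mm neck. Free all round: grip it from above, fingers closing across the bar; it can turn and tilt between them. x axis along the bar towards the pivot.
- pin_plate: The pin plate together with its pin; origin 2.5 mm below plate_mid.
- marker: Marker pen, 135 mm long, lying on the worktop beside the vent; leave alone.
- bolt_b: Bolt, 42 mm high, standing on its head on the worktop near the sill; leave alone.
- nut_a: Loose nut, 22 mm across, lying on the sill 95 mm from the pin plate towards the hinge; leave alone.

How it is judged:
On the way, in this order (a step that is already met when the one before it is completed fails the run):
1. the stay is lifted clear of the pin (value of joint stay above 0.1 rad), for 0.1 s.
2. the middle hole is over the pin and the bar lies flat (x of middle_hole in the frame of plate_mid between -0.0155 and 0.0155 m and y of middle_hole in the frame of plate_mid between -0.004 and 0.004 m and value of joint stay below 0.025 rad), for 0.2 s.
At the end, for the whole second after the job is handed in: The bar lies flat (lift under 0.025 rad) with the pin in its middle hole: that hole's centre within 15.5 mm of the plate's middle along the plate and within 4 mm across it (which, flat, is only possible with the pin in that hole); sash at rest, stay released (all of step 2 and velocity of joint sash between -0.02 and 0.02 rad/s); the robot touches nothing.
It fails at once if the pin or its plate is pressed with more than 25 N (contact force between pin_plate and anything else above 25 N).
It fails at once if a small thing round the vent is moved more than 15 mm (distance of any of marker, bolt_b, nut_a from where it was at the start of the episode above 0.015 m).
It also fails if it takes over 64 s, if anything falls off the work surface, if the arm or the gripper's body presses on something with over 40 N, if the wrist force passes 120 N, or if a joint passes its speed limit or range.

## Working session

There is one attempt and no reset: what is moved stays moved. The work goes in short steps, Python scripts to look and compute and a tool call to move; the robot and the scene stay as the last step left them, time stands still between calls to the robot, and variables do not carry over. Pictures are saved under pics/ and viewed, at most 10 in all, crops included, and the job is handed in when it is done.

Besides the shell and the picture viewer there is one more tool, called after "Request:" as a command line: name --pt "numbers of a row" for each row, then --argument value for the rest. arm_command: Moves the arm, as the interface text tells. Shift numbers are shares of 300 mm and turn numbers shares of 90 degrees, none past 1 either way. Its arguments: {"type":"object","properties":{"rows":{"type":"array"},"squeeze":{"type":"number"}},"required":["rows"]}

```bash
ls; mkdir -p pics; cat > h.py <<'E'
from station import bot
import numpy as np, cv2
from scipy.spatial.transform import Rotation as R
def rot(q): return R.from_quat([q[1],q[2],q[3],q[0]]).as_matrix()
def ray(cal,px):
    u=cv2.undistortPoints(np.array([[px]],float),np.array(cal["mtx"]),np.array(cal["dist_coeffs"]))[0,0]
    d=rot(cal["attitude"])@np.array([u[0],-u[1],-1.]); return np.array(cal["xyz"]),d/np.linalg.norm(d)
def proj(cal,P):
    p=rot(cal["attitude"]).T@(np.array(P)-cal["xyz"]); p=p*[1,-1,-1]
    return cv2.projectPoints(p[None],np.zeros(3),np.zeros(3),np.array(cal["mtx"]),np.array(cal["dist_coeffs"]))[0][0,0]
def tri(rs):
    A=np.zeros((3,3));b=np.zeros(3)
    for o,d in rs: M=np.eye(3)-np.outer(d,d);A+=M;b+=M@o
    p=np.linalg.solve(A,b); return p,[np.linalg.norm((np.eye(3)-np.outer(d,d))@(p-o)) for o,d in rs]
def atz(cal,px,z):
    o,d=ray(cal,px); return o+d*(z-o[2])/d[2]
E
python3 - <<'E'
from h import *
ims=[]
for c in ["scene","side","wrist"]:
    im=bot.camera(c); cv2.imwrite(f"pics/{c}0.png",im[:,:,::-1]); cal=bot.calibration(c)
    print(c,np.round(cal["xyz"],3),np.round(cal["attitude"],3),cal["mtx"][0][0])
    for n in ["ball","vent","pin_plate","marker","bolt_b","nut_a","stay","sash"]:
        print(n,[(np.round(d["at"]).tolist(),round(d["score"],2)) for d in bot.boxes_of(c,n)[:3]])
s=bot.get_state();print(s)
E
```

```text
pics
scene [-0.108 -0.411  0.528] [ 0.79   0.433 -0.206 -0.383] 522.5199004228357
ball [([418.0, 267.0], 0.7)]
vent [([366.0, 270.0], 0.94)]
pin_plate [([398.0, 257.0], 0.62)]
marker [([446.0, 365.0], 0.68), ([365.0, 269.0], 0.29)]
bolt_b [([412.0, 324.0], 0.8)]
nut_a [([371.0, 291.0], 0.58)]
stay [([422.0, 267.0], 0.57)]
sash [([367.0, 247.0], 0.69)]
side [0.033 0.694 0.377] [-0.233 -0.159  0.533  0.798] 466.7182224954804
ball []
vent [([349.0, 234.0], 0.77)]
pin_plate []
marker [([418.0, 233.0], 0.73)]
bolt_b []
nut_a [([351.0, 236.0], 0.52)]
stay []
sash [([338.0, 220.0], 0.72)]
wrist [0.171 0.528 0.375] [ 0.837 -0.127 -0.08   0.526] 361.5545763070978
ball []
vent []
pin_plate []
marker []
bolt_b []
nut_a []
stay []
sash []
{'time': 1.35, 'q': array([ 9.05713929e-01,  3.80584865e-01,  1.29737197e+00,  7.85590400e-06,
        1.46362316e+00, -2.15295989e-01]), 'joint_velocities': array([-0.00213489,  0.00090613, -0.00056515, -0.000909  ,  0.00022394,
       -0.00011243]), 'joint_efforts': array([ 1.73815120e-04, -4.48327446e+01, -2.31463552e+01, -1.84631799e-04,
        5.31955357e-04, -2.90567868e-05]), 'eef_pos': array([0.23911473, 0.49528638, 0.25034   ]), 'orientation': array([-8.36281032e-07,  2.23002666e-01,  9.74817835e-01,  7.38976775e-06]), 'force': array([-0.06356534, -0.32602296,  0.28140553]), 'ft_torque': array([ 0.01650201, -0.04621111, -0.01427265]), 'grasp_force': 0.0, 'width': 0.08508861454269312}
```

View pics/scene0.png

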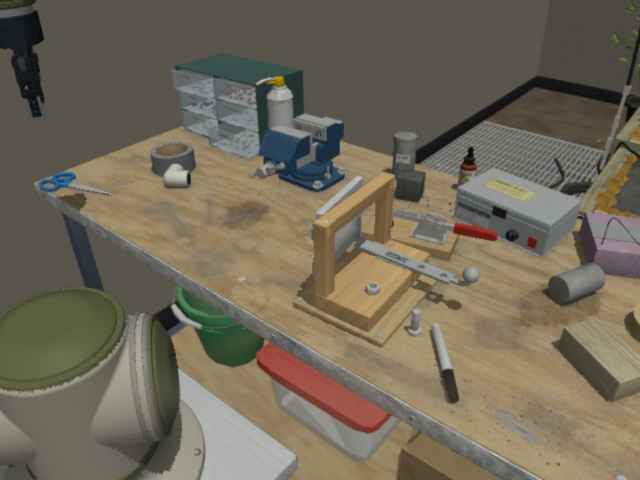

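View pics/side0.png

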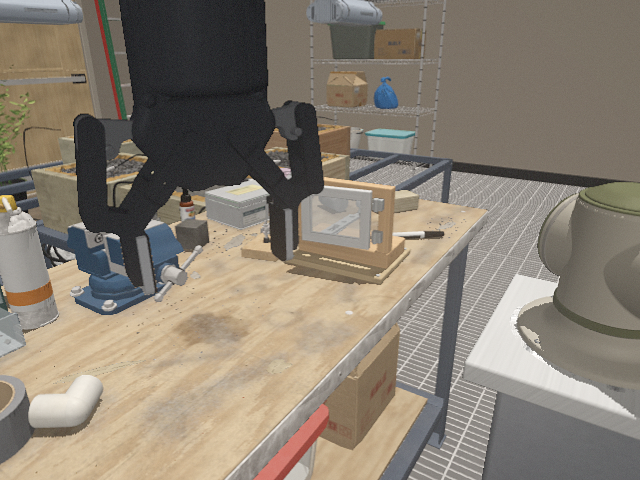

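The scene view shows the vent with the stay lying across the sill; the ball is at about (471,274), the nut at (372,288), the bolt at (415,320) and the marker at (445,362). The side view shows the vent from behind, with the sash around (338,220).

```bash
python3 - <<'E'
from h import *
cal=bot.calibration("scene")
for n,p,z in [("ball",(471,274),.07),("nut",(372,288),.05),("boltbase",(414,331),.005),("marker_a",(436,328),.007),("marker_b",(453,395),.007),
 ("baseC_front",(381,344),.006),("baseC_left",(297,303),.006),("sill front",(375,327),.043),("sill hingeL",(322,290),.043),("sill far",(430,262),.043),("frame top left",(316,222),.164),("frame top right",(396,179),.164)]:
    print(n,np.round(atz(cal,p,z),4))
s=bot.get_state(); print(np.round(rot(s["orientation"]),3))
c=bot.calibration("wrist");T=rot(s["orientation"]);print("cam in tool",np.round(T.T@(np.array(c["xyz"])-s["eef_pos"]),4)); print(np.round(T.T@rot(c["attitude"]),3))
E
```

```text
ball [ 0.4926 -0.1984  0.07  ]
nut [ 0.3987 -0.0892  0.05  ]
boltbase [ 0.4018 -0.1627  0.005 ]
marker_a [ 0.4247 -0.1857  0.007 ]
marker_b [ 0.329  -0.2625  0.007 ]
baseC_front [ 0.3498 -0.1401  0.006 ]
baseC_left [0.3441 0.0102 0.006 ]
sill front [ 0.3392 -0.1351  0.043 ]
sill hingeL [ 0.3569 -0.0292  0.043 ]
sill far [ 0.5171 -0.1202  0.043 ]
frame top left [ 0.3479 -0.0278  0.164 ]
frame top right [ 0.5221 -0.0442  0.164 ]
[[-0.901  0.435  0.   ]
 [ 0.435  0.901  0.   ]
 [ 0.     0.    -1.   ]]
cam in tool [ 0.0754 -0.0004 -0.1242]
[[ 0.001  0.955  0.297]
 [ 1.    -0.001 -0.   ]
 [-0.     0.297 -0.955]]
```

Request:
arm_command --pt "1 -0.09 -0.08 0 0.07" --pt "1 -0.18 -0.15 0 0.14" --pt "1 -0.27 -0.23 0 0.21" --pt "1 -0.36 -0.3 0 0.28" --pt "1 -0.45 -0.38 0 0.36" --pt "1 -0.54 -0.45 0 0.43" --pt "1 -0.63 -0.53 0 0.5" --pt "1 -0.72 -0.6 0 0.57" --pt "1 -0.79 -0.675 0 0.64" --pt "1 -0.79 -0.675 0 0.71"

```text
time: 2.18
eef_pos: [0.366, 0.2062, 0.2504]
orientation: [0.001, 0.709, 0.706, -0.0]
force: [-0.0, 0.1, -0.5]
width: 0.0855
grasp_force: 0.0
```

```bash
cat > st.py <<'E'
from h import *
s=bot.get_state();T=rot(s["orientation"]);print(s["time"],np.round(s["eef_pos"],4),np.round(s["q"],2));print(np.round(T,3));print(np.round(s["force"],1),s["grasp_force"],s["width"])
E
python3 st.py
```

```text
2.1833 [0.366  0.2062 0.2504] [ 0.23  0.15  1.62 -0.    1.37  0.23]
[[ 0.004  1.     0.001]
 [ 1.    -0.004 -0.001]
 [-0.001  0.001 -1.   ]]
[-0.   0.1 -0.5] 0.0 0.08547867808275371
```

Request:
arm_command --pt "1 -0.12 0.05 0 0" --pt "1 -0.24 0.1 0 0" --pt "1 -0.36 0.16 0.01 0" --pt "1 -0.48 0.21 0.02 0" --pt "1 -0.6 0.26 0.03 0" --pt "1 -0.72 0.31 0.04 0" --pt "1 -0.84 0.37 0.05 0" --pt "1 -0.93 0.41 0.07 0" --pt "1 -0.93 0.41 0.07 0" --pt "1 -0.93 0.41 0.07 0"

```text
time: 3.02
eef_pos: [0.4892, -0.0695, 0.2287]
orientation: [-0.001, 0.706, 0.708, -0.0]
force: [-0.3, 1.0, -0.1]
width: 0.085
grasp_force: 0.0
```

```bash
python3 st.py; python3 - <<'E'
from h import *
cal=bot.calibration("wrist");im=bot.camera("wrist"); cv2.imwrite("pics/w1.png",im[:,:,::-1])
import pickle;pickle.dump(cal,open("w1.pkl","wb"))
for n in ["ball","pin_plate","bolt_b","nut_a","stay","sash","middle_hole","marker"]:
    print(n,[(np.round(d["at"]).tolist(),round(d["score"],2)) for d in bot.boxes_of("wrist",n)[:2]])
E
```

```text
3.0167 [ 0.4892 -0.0695  0.2287] [-0.38  0.3   1.48  0.    1.36 -0.38]
[[-0.003  1.    -0.001]
 [ 1.     0.003  0.001]
 [ 0.001 -0.001 -1.   ]]
[-0.3  1.  -0.1] 0.0 0.08502921222551822
ball [([330.0, 283.0], 0.7), ([328.0, 232.0], 0.5)]
pin_plate [([329.0, 231.0], 0.87), ([271.0, 195.0], 0.3)]
bolt_b [([243.0, 301.0], 0.64)]
nut_a [([330.0, 280.0], 0.43), ([328.0, 282.0], 0.34)]
stay [([328.0, 283.0], 0.88), ([264.0, 197.0], 0.29)]
sash [([314.0, 155.0], 0.76)]
middle_hole [([329.0, 286.0], 0.9)]
marker [([245.0, 335.0], 0.67)]
```

View pics/w1.png

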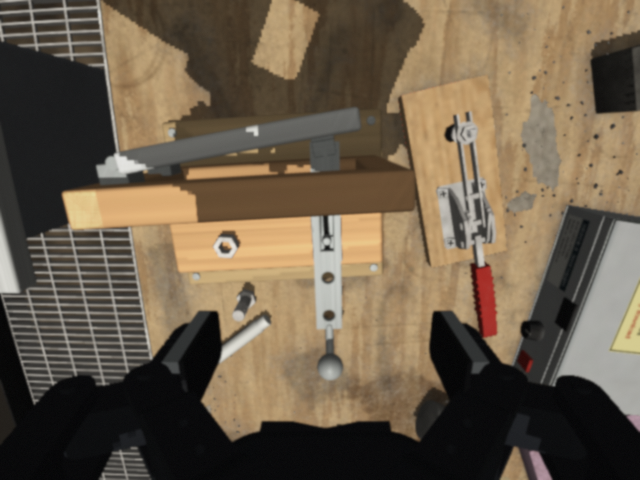

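The wrist picture shows the ball at (330,367), the end hole at (328,315), the middle hole at (327,277), the pin in the slot around (326,241) and the nut at (226,246). I'll enlarge it to measure the pin.

```bash
python3 - <<'E'
from h import *
import pickle
im=cv2.imread("pics/w1.png"); c=im[205:385,285:375]; cv2.imwrite("pics/w1c.png",cv2.resize(im[205:335,270:390],None,fx=4.6,fy=4.6,interpolation=cv2.INTER_CUBIC))
cal=pickle.load(open("w1.pkl","rb")); cs=bot.calibration("scene")
print("ball tri",tri([ray(cal,(330,367)),ray(cs,(471,274))]))
print("nut tri",tri([ray(cal,(226,246)),ray(cs,(372,288))]))
for n,p,z in [("end",(328,315),.0505),("mid",(327,277),.0505),("pin",(326,241),.0565),("nut",(226,246),.051),("ball",(330,367),.07),
 ("sillL",(180,272),.043),("sillR",(381,268),.043),("frL",(72,228),.164),("frR",(413,210),.164),("scrL",(196,277),.006),("scrR",(373,268),.006)]: print(n,np.round(atz(cal,p,z),4))
E
```

```text
ball tri (array([ 0.49417865, -0.19828276,  0.06926768]), [np.float64(0.0005138027592259897), np.float64(0.0005138027592260186)])
nut tri (array([ 0.40119042, -0.0884604 ,  0.04806303]), [np.float64(0.0006867986588346979), np.float64(0.0006867986588346167)])
end [ 0.4924 -0.1552  0.0505]
mid [ 0.4913 -0.117   0.0505]
pin [ 0.4902 -0.0815  0.0565]
nut [ 0.4024 -0.0881  0.051 ]
ball [ 0.4945 -0.1983  0.07  ]
sillL [ 0.3552 -0.116   0.043 ]
sillR [ 0.5407 -0.111   0.043 ]
frL [ 0.3494 -0.043   0.164 ]
frR [ 0.5361 -0.0324  0.164 ]
scrL [ 0.3554 -0.136   0.006 ]
scrR [ 0.5386 -0.1249  0.006 ]
```

View pics/w1c.png

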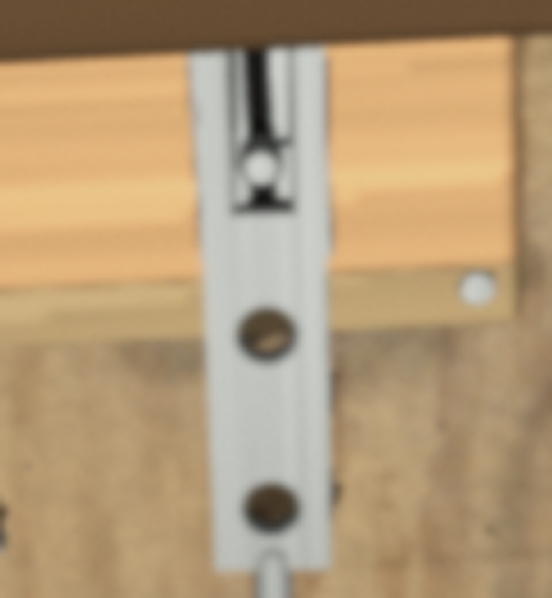

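The close-up shows the pin tip at about (326.7,241.5) near the ball-side end of the slot, the middle hole at (327.8,277.6) and the end hole at (328.9,315.4). The ball triangulates to z = 0.069, which matches the stated 70 mm, so I'm going to it.

Request:
arm_command --pt "0.8 -0.11 0.01 0.05 0" --pt "0.7 -0.22 0.017 0.12 0" --pt "0.65 -0.33 0.017 0.2 0" --pt "0.65 -0.43 0.017 0.28 0" --pt "0.65 -0.43 0.017 0.36 0" --pt "0.65 -0.43 0.017 0.42 0" --pt "0.65 -0.43 0.017 0.47 0" --pt "0.65 -0.43 0.017 0.5 0" --pt "0.65 -0.43 0.017 0.53 0" --pt "0.65 -0.43 0.017 0.53 0" --squeeze 30

```text
time: 4.3
eef_pos: [0.4946, -0.197, 0.0692]
orientation: [-0.001, 0.705, 0.709, -0.0]
force: [-0.4, 0.6, 1.1]
width: 0.0555
grasp_force: 0.0
```

```bash
python3 st.py; python3 - <<'E'
from h import *
im=bot.camera("wrist"); cv2.imwrite("pics/w2.png",im[:,:,::-1])
cal=bot.calibration("wrist");print("ball expect",proj(cal,[0.4943,-0.1983,0.07]),"pin",proj(cal,[.4907,-.082,.0565]))
E
```

```text
4.3 [ 0.4946 -0.197   0.0692] [-0.6   0.56  1.6   0.    0.99 -0.61]
[[-0.006  1.    -0.002]
 [ 1.     0.006  0.001]
 [ 0.001 -0.002 -1.   ]]
[-0.4  0.6  1.1] 0.0 0.05550553968492431
ball expect [322.54772703 338.18117232] pin [314.12407769  12.94409313]
```

View pics/w2.png

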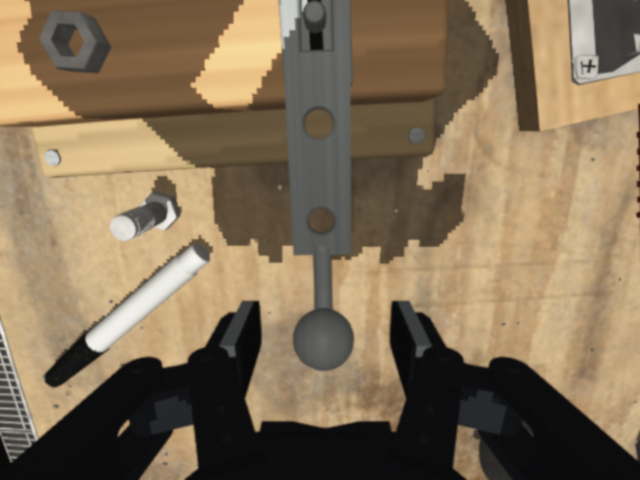

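The ball is at (323,339), midway between the fingers and where I predicted. The pin shows at about (316,11), the middle hole at (318.5,123) and the end hole at (321,220). Next I grip.

Request:
arm_command --pt "0.5 0 0 0 0" --pt "0.4 0 0 0 0" --pt "0.3 0 0 0 0" --pt "0.2 0 0 0 0" --pt "0.2 0 0 0 0" --pt "0.2 0 0 0 0" --pt "0.2 0 0 0 0" --pt "0.2 0 0 -0.02 0" --pt "0.2 0 0 -0.03 0" --pt "0.2 0 0 -0.03 0" --squeeze 30

```text
time: 5.18
eef_pos: [0.4951, -0.1973, 0.08]
orientation: [0.0, 0.705, 0.709, 0.0]
force: [0.0, 0.2, -1.3]
width: 0.0218
grasp_force: 29.4
```

```bash
python3 st.py; python3 - <<'E'
from h import *
cal0=bot.calibration("wrist")
# measurements from w2 taken at previous pose: shift z by about -9mm of now
s=bot.get_state()
cal=dict(cal0); cal["xyz"]=np.array(cal0["xyz"])+(np.array([.4946,-.197,.0692])-s["eef_pos"])
for n,p,z in [("pin",(315.5,12),.0565),("mid",(318.5,123),.0505),("end",(321,220),.0505),("ball",(323,339),.07),("sL",(53,158),.006),("sR",(416,135),.006),("nut",(75,40),.052)]: print(n,np.round(atz(cal,p,z),4))
E
```

```text
5.1833 [ 0.4951 -0.1973  0.08  ] [-0.6   0.54  1.59  0.    1.01 -0.61]
[[-0.006  1.     0.001]
 [ 1.     0.006 -0.   ]
 [-0.     0.001 -1.   ]]
[ 0.   0.2 -1.3] 29.381040036678314 0.02181567454943299
pin [ 0.4909 -0.0818  0.0565]
mid [ 0.4919 -0.1176  0.0505]
end [ 0.493  -0.155   0.0505]
ball [ 0.4941 -0.1979  0.07  ]
sL [ 0.353  -0.1329  0.006 ]
sR [ 0.5398 -0.1215  0.006 ]
nut [ 0.4039 -0.0884  0.052 ]
```

Request:
arm_command --pt "0.2 0.008 0 -0.03 0" --pt "0.2 0.02 0 -0.06 0" --pt "0.2 0.03 0 -0.09 0" --pt "0.2 0.04 0 -0.12 0" --pt "0.2 0.053 0 -0.15 0" --pt "0.2 0.063 0 -0.177 0" --pt "0.2 0.063 0 -0.177 0" --pt "0.2 0.063 0 -0.177 0" --pt "0.2 0.063 0 -0.177 0" --pt "0.2 0.063 0 -0.177 0"

```text
time: 6.02
eef_pos: [0.4948, -0.1787, 0.1321]
orientation: [-0.0, 0.705, 0.709, -0.0]
force: [-0.2, -1.8, -1.6]
width: 0.022
grasp_force: 29.5
```

Request:
arm_command --pt "0.2 0.02 0.002 0 0" --pt "0.2 0.04 0.003 0 0" --pt "0.2 0.06 0.004 0 0" --pt "0.2 0.08 0.005 0 0" --pt "0.2 0.1 0.006 0 0" --pt "0.2 0.12 0.008 0 0" --pt "0.2 0.12 0.008 0 0" --pt "0.2 0.12 0.008 0 0" --pt "0.2 0.12 0.008 0 0" --pt "0.2 0.12 0.008 0 0"

```text
time: 6.85
eef_pos: [0.4969, -0.1424, 0.1323]
orientation: [-0.0, 0.705, 0.709, 0.0]
force: [-0.3, 0.7, -2.8]
width: 0.0219
grasp_force: 29.5
```

```bash
python3 st.py; python3 - <<'E'
from h import *
im=bot.camera("wrist"); cv2.imwrite("pics/w3.png",im[:,:,::-1])
cal=bot.calibration("wrist");print("pin",proj(cal,[.4909,-.0818,.0565]))
E
```

```text
6.85 [ 0.4969 -0.1424  0.1323] [-0.51  0.45  1.57  0.    1.13 -0.51]
[[-0.006  1.    -0.   ]
 [ 1.     0.006  0.   ]
 [ 0.    -0.    -1.   ]]
[-0.3  0.7 -2.8] 29.460001587867737 0.02190576107482521
pin [314.17616188 162.42938416]
```

View pics/w3.png

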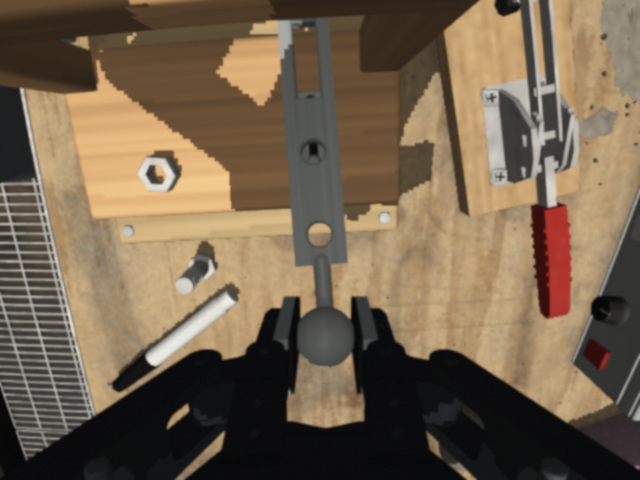

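The pin is visible through the middle hole at about (313,150), close to the prediction. I'll lower along the arc to just above the pin and look again.

Request:
arm_command --pt "0.2 -0.009 0 0.02 0" --pt "0.2 -0.018 0 0.04 0" --pt "0.2 -0.026 0 0.06 0" --pt "0.2 -0.033 0 0.08 0" --pt "0.2 -0.04 0 0.1 0" --pt "0.2 -0.043 0 0.115 0" --pt "0.2 -0.046 0 0.122 0" --pt "0.2 -0.046 0 0.122 0" --pt "0.2 -0.046 0 0.122 0" --pt "0.2 -0.046 0 0.122 0"

```text
time: 7.73
eef_pos: [0.4972, -0.1562, 0.0961]
orientation: [0.0, 0.705, 0.709, 0.0]
force: [0.1, 1.3, -0.8]
width: 0.0219
grasp_force: 29.6
```

```bash
python3 st.py; python3 - <<'E'
from h import *
im=bot.camera("wrist"); cv2.imwrite("pics/w4.png",cv2.resize(im[60:380,240:400,::-1],None,fx=1.8,fy=1.8,interpolation=cv2.INTER_CUBIC))
cal=bot.calibration("wrist");print("pin",proj(cal,[.4909,-.0818,.0565]),proj(cal,[.4909,-.0818,.0455]))
E
```

```text
7.7333 [ 0.4972 -0.1562  0.0961] [-0.53  0.5   1.6   0.    1.04 -0.54]
[[-0.006  1.     0.   ]
 [ 1.     0.006 -0.   ]
 [-0.     0.    -1.   ]]
[ 0.1  1.3 -0.8] 29.567686915397644 0.021859750907608253
pin [311.04981106 136.5718511 ] [311.92640661 136.43486634]
```

View pics/w4.png

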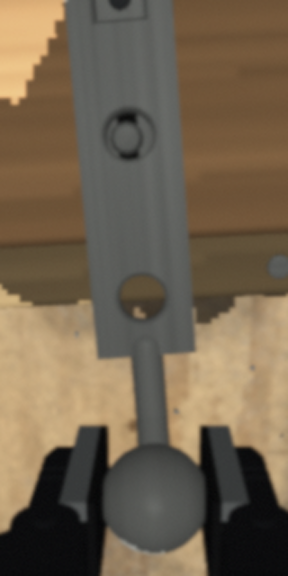

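The pin shows within about 1 mm of the middle hole's centre (hole at crop (129,134), pin at (126,137)). I'll lower gently in small steps.

Request:
arm_command --pt "0.2 -0.001 -0.001 0.004 0" --pt "0.2 -0.002 -0.002 0.008 0" --pt "0.2 -0.003 -0.002 0.012 0" --pt "0.2 -0.004 -0.002 0.016 0" --pt "0.2 -0.005 -0.002 0.02 0" --pt "0.2 -0.006 -0.002 0.024 0" --pt "0.2 -0.007 -0.002 0.028 0" --pt "0.2 -0.008 -0.002 0.032 0" --pt "0.2 -0.008 -0.002 0.034 0" --pt "0.2 -0.008 -0.002 0.034 0" --squeeze 20

```text
time: 8.62
eef_pos: [0.4966, -0.1588, 0.0855]
orientation: [0.0, 0.705, 0.709, -0.0]
force: [0.1, -0.7, -1.5]
width: 0.022
grasp_force: 29.6
```

Request:
arm_command --pt "0.2 -0.001 0 0.004 0" --pt "0.2 -0.002 0 0.008 0" --pt "0.2 -0.002 0 0.012 0" --pt "0.2 -0.003 0 0.016 0" --pt "0.2 -0.004 0 0.02 0" --pt "0.2 -0.004 0 0.024 0" --pt "0.2 -0.005 0 0.028 0" --pt "0.2 -0.005 0 0.028 0" --pt "0.2 -0.005 0 0.028 0" --pt "0.2 -0.005 0 0.028 0"

```text
time: 9.45
eef_pos: [0.4965, -0.1602, 0.0772]
orientation: [0.0, 0.705, 0.709, -0.0]
force: [0.6, -0.4, 0.1]
width: 0.0218
grasp_force: 29.6
```

The lift is now about 0.04 rad, so the pin is in the hole. I'll lower almost to flat.

Request:
arm_command --pt "0.2 0 0 0.004 0" --pt "0.2 -0.001 0 0.008 0" --pt "0.2 -0.001 0 0.012 0" --pt "0.2 -0.001 0 0.015 0" --pt "0.2 -0.002 0 0.018 0" --pt "0.2 -0.002 0 0.021 0" --pt "0.2 -0.002 0 0.023 0" --pt "0.2 -0.002 0 0.023 0" --pt "0.2 -0.002 0 0.023 0" --pt "0.2 -0.002 0 0.023 0"

```text
time: 10.28
eef_pos: [0.4965, -0.1608, 0.0704]
orientation: [0.0, 0.705, 0.709, 0.0]
force: [-0.5, 0.1, 1.0]
width: 0.0217
grasp_force: 29.7
```

Request:
arm_command --pt "0.3 0 0 0 0" --pt "0.4 0 0 0 0" --pt "0.5 0 0 0 0" --pt "0.6 0 0 0 0" --pt "0.6 0 0 0 0" --pt "0.6 0 0 0 0" --pt "0.6 0 0 -0.05 0" --pt "0.6 0 0 -0.12 0" --pt "0.6 0 0 -0.2 0" --pt "0.6 0 0 -0.2 0"

```text
time: 11.12
eef_pos: [0.498, -0.1616, 0.1341]
orientation: [0.003, 0.705, 0.709, 0.001]
force: [0.6, -0.9, 0.1]
width: 0.0513
grasp_force: 0.0
```

```bash
python3 st.py; python3 - <<'E'
from h import *
c=bot.calibration("wrist");im=bot.camera("wrist"); cv2.imwrite("pics/w5.png",im[:,:,::-1])
s=bot.camera("scene");cv2.imwrite("pics/s5.png",cv2.resize(s[160:360,300:520,::-1],None,fx=3,fy=3,interpolation=cv2.INTER_CUBIC))
print("pin",proj(c,[.4909,-.0818,.0565]),"ball",proj(c,[.4967,-.1615,.07]), "ball scene",proj(bot.calibration("scene"),[.4967,-.1615,.07]))
E
```

```text
11.1167 [ 0.498  -0.1616  0.1341] [-0.54  0.45  1.56  0.    1.13 -0.55]
[[-0.006  1.     0.006]
 [ 1.     0.006 -0.004]
 [-0.004  0.006 -1.   ]]
[ 0.6 -0.9  0.1] 0.0 0.051281880295835316
pin [311.32714377 125.12972082] ball [321.47816968 274.43303621] ball scene [449.56251702 263.55536556]
```

View pics/w5.png

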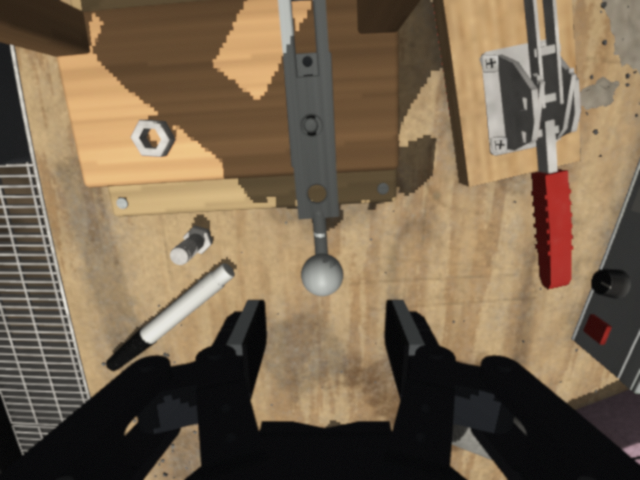

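View pics/s5.png

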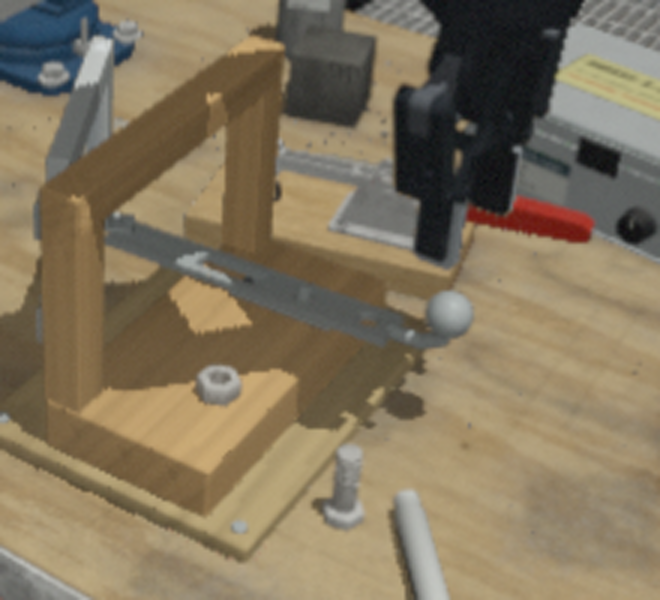

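Ball at (321.5,274.5) in the wrist view and (449,264) in the scene view. Both match the flat-bar prediction, and the pin stands in the middle hole at (311,125). The nut, bolt and marker have not moved, so I'm handing in.

```bash
python3 -c "
from station import bot
print(bot.hand_in())"
```

```text
the job is handed in; nothing more can be done
None
```

The vent is a step wider open: the stay lies flat with the pin in its middle hole, the ball is released, the small things look undisturbed, and the job was handed in (it returned no verdict).

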